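Lock the hold-down nut of a boring jig

ROBOT

A 6-joint arm with a two-finger parallel gripper is mounted at the origin on the work surface; the furniture and walls round the work are solid. World frame = base frame: x ahead of the robot, y to its left, z up, the work surface at z = 0. Lengths are in m, angles in degrees, forces in N, time in s.
With the tool pointing down it reaches from about 0.425 to 1.125 m from the base axis. Payload 14.9 kg.
Tool frame: the origin (TCP) lies at the very end of the fingers, on their centre line; the grasp point (between the pads) lies 19 mm behind it (bot.tcp_to_grasp is the z of the grasp point in the tool frame, in m); z points along the fingers, y is the line along which they close (so a half turn about z gives the same grasp; the last joint's range is limited). The gripper opens to 91 mm and grips with 3 to 60 N. Pads are 32 mm wide; open, the fingers measure 118 mm over their backs; the gripper's body (76 mm by 178 mm) begins 60 mm behind the grasp point.
Start: joints at [-71.866, 21.709, 99.362, -0, 58.929, -1.908], TCP at [0.24, -0.658, 0.214] pointing down, gripper open.
Joint ranges: [-158.91, 158.91], [-42.39, 125.64], [0.06, 152.35], [-60.88, 240.88], [17.5, 164.5], [-176.32, 176.32]. Speed limits (degrees/s): [108.29, 108.29, 136.94, 180, 180, 180].

INTERFACE

Orientations are given as a 3x3 rotation matrix whose columns are the frame's x, y, z axes.
In Python, from workcell import bot, vision gives the robot as it stands.
- The arm moves only by the tool move_arm, never from a script. Its argument "increments" is a list of rows, each an object with "delta_pos": the shift along the tool's x, y, z in cm, a list of three; "delta_rot": the turn, a rotation vector about the tool's x, y, z in rad, a list of three; "claw": the closure, from 0 (fully open) to 1 (shut). In form: [{"delta_pos": [x, y, z], "delta_rot": [wx, wy, wz], "claw": claw}, ...]. A call has 1 to 12 rows; each row is the pose to reach, as a shift and turn from the pose commanded when the call began, along the tool's axes at that moment; what a row does not reach only later rows make up. A row lasts 1/10 s, in which the tool goes at most 50 mm and 8.59 degrees, less where a joint would pass 70% of its speed; a pose out of reach is approached as far as the arm can. A call with a gripper value outside its range is refused whole. The fingers move at their own pace and stop on an object; the grip force is fixed at half the most. Time passes only in rows, so rows that repeat a pose let the fingers close. It gives the time, the measured TCP pose, the force, the opening and the grip force at its end, in the units of the state.
- bot.read_state(): the state, without advancing time (a new reading comes with each control period).
- vision.read_camera(name): name is "scene" or "top" or "wrist"; returns a dict with "pixels" (420x560x3 uint8, red, green, blue), "vertical_fov" (degrees; the focal length in pixels is half the picture's height over the tangent of half this angle, whatever the lens; pixels are square), "cx", "cy" (the principal point, pixels), "extrinsics" (4x4, takes a point from camera to world coordinates). Camera axes: x right, y up, looking along -z (the intrinsics and any distortion apply to the point x, -y, -z); pixel columns grow to the right and rows downward; lengths in m; the calibration is good to about 2 mm. The wrist camera is an equidistant fisheye: a pixel r from the principal point sees the ray r / f radians off the axis. A picture is of the moment at which its call begins. There is no depth.
- bot.finish_job(): hands the job in; it is judged then, once.
The state is a dict: "time": time; "joints": joint angles; "joint_velocities": joint speeds; "joint_efforts": joint torques, N m; "tcp_pos": TCP position; "tcp_rot": TCP orientation; "wrist_force": force on the tool from outside, world axes, zero at the start; "ft_torque": the same for the moment, N m; "grip_width": finger opening in m; "grasp_force": force on a finger pad.
Only numpy, scipy, OpenCV 4.12 (cv2) and the standard library are available. Lean on these libraries where they do the work, as an engineer would, in place of code of your own. Each camera call takes 0.05 s, during which the arm holds its last target. There are 200 camera calls.

TASK

The bridge bar of the hinge-boring jig is set, but on its right-hand stud the brass wing nut still stands clear of the steel hex nut below it. Run that wing nut down (clockwise) on to the hex nut and tighten it against it to about 0.4 N m so that the two stay locked, but do not let the hex nut turn with it: its red paint mark must stay where it is. Leave everything else on the bench where it lies.

Things in the scene. Friction and masses are not known exactly. Their poses are not given: they have to be found in the camera images.
- jig: Plywood boring jig screwed to the bench, 130 (x) x 220 (y) x 18 mm; origin at the centre of its underside, z up. Studs rise at y = -75 mm (right, to be locked) and y = +75 mm (left, already locked and immovable: shows the finished state). A wooden bridge bar, 40 mm wide (x), 200 mm long (y), its top 66 mm above the bench, lies over both and holds a dark board.
- stud_top (a point): Top of the right-hand stud, on its axis, 121 mm above the bench: an upright steel stud 16 mm thick with a right-hand thread of 4 mm pitch.
- wing_nut: Brass self-locking wing nut on that stud, already threaded on; origin on the stud's axis at the nut's underside, z up, x axis through both ears. Hub 29 mm wide at the foot, 23 mm above, 21 mm high; 83 mm over the ears. Its nylon insert drags by 0.18 N m (6 N on an ear) all the way; clockwise from above it goes down 4 mm a turn. Starts 5.5 to 10 mm (1.4 to 2.5 turns) above the hex nut.
- ear (a point): Middle of one of the wing nut's two ears, domed upright discs 21 mm across and 14 mm thick, 31 mm either side of the axis and 23 mm above the underside. Once the nut bears on the hex nut the torque rises steeply, from 0.18 to 0.4 N m within about 0.1 rad (0.4 N m is 13 N square on the middle of one ear); let go, the nut stays tight.
- hex_nut: Steel hex flange nut under the wing nut on the same thread, 24 mm across flats, flange 34 mm across, 16 mm high in all, tight on the bridge bar; origin on the stud's axis at its underside. Friction alone holds it: it begins to turn along when the wing nut is tightened beyond about 0.6 N m.
- hex_mark (a point): Red paint mark on the flange of that hex nut, 15.5 mm from the stud's axis and 3 mm above the nut's underside; it moves only if the nut turns.
- hinge_a: Loose bystander: steel concealed cabinet hinge, 80x52x21 mm, origin at the centre of its underside.
- hinge_b: Loose bystander: a second such hinge, 80x52x21 mm, origin at the centre of its underside.
- screw_box: Loose bystander: small brown carton, 61x90x55 mm, origin at the centre of its underside.
- screwdriver: Loose bystander: screwdriver with orange handle, 31x212x31 mm, origin at the centre of its underside.
- block: Loose bystander: brown sanding block, 68x110x30 mm, origin at the centre of its underside.

How it is judged:
By the outcome, as a careful person would: the job done as asked, in the order asked, and still so for the second after the job is handed in, with the robot touching nothing.
It also fails if it takes over 64 s, if anything falls off the work surface, if the arm or the gripper's body presses on something with over 40 N, if the wrist force passes 120 N, or if a joint passes its speed limit or range.

## Working session

There is one attempt and no reset: what is moved stays moved. The work goes in short steps, Python scripts to look and compute and a tool call to move; the robot and the scene stay as the last step left them, time stands still between calls to the robot, and variables do not carry over. Pictures are saved under pics/ and viewed, at most 10 in all, crops included, and the job is handed in when it is done.

Besides the shell and the picture viewer there is one more tool, called after "Call:" by a JSON object that holds its "op" and its "data". move_arm: Moves the arm, as the interface text tells. Its arguments: {"type":"object","properties":{"increments":{"type":"array"}},"required":["increments"]}

```bash
mkdir -p pics; ls; python3 - <<'E'
from workcell import bot, vision
import cv2,numpy as np
for n in ["scene","top"]:
    c=vision.read_camera(n); cv2.imwrite(f"pics/{n}0.png",c["pixels"][:,:,::-1]); print(n,c["vertical_fov"],c["cx"],c["cy"],np.round(c["extrinsics"],3).tolist())
s=bot.read_state(); print(s, bot.tcp_to_grasp)
E
```

```text
pics
scene 44.389405768978534 274.553810737049 208.87515437878454 [[-0.791, 0.234, -0.565, -0.369], [-0.611, -0.332, 0.718, 0.995], [-0.019, 0.914, 0.406, 0.689], [0.0, 0.0, 0.0, 1.0]]
top 47.43687336663015 284.692958971743 206.4922569374351 [[-0.001, 0.979, -0.204, 0.147], [-1.0, -0.002, -0.004, -0.026], [-0.004, 0.204, 0.979, 1.563], [0.0, 0.0, 0.0, 1.0]]
{'time': 0.1, 'joints': array([-7.18652773e+01,  2.17354239e+01,  9.93923167e+01,  2.19730715e-03,
        5.89256195e+01, -1.90825885e+00]), 'joint_velocities': array([ 0.02720093, -0.15673616, -0.03937148, -0.03743221, -0.08930468,
        0.03750086]), 'joint_efforts': array([ 1.00895042e-03, -7.65037036e+01, -4.35295129e+01,  6.52396842e-02,
        3.98863025e-02, -1.58970147e-05]), 'tcp_pos': array([ 0.23980035, -0.65727999,  0.21335442]), 'tcp_rot': array([[ 9.39442580e-01,  3.42706246e-01, -2.58656815e-04],
       [ 3.42706338e-01, -9.39442156e-01,  8.95271890e-04],
       [ 6.38221530e-05, -9.29699864e-04, -9.99999566e-01]]), 'wrist_force': array([-0.55396422,  0.4441769 ,  0.21419299]), 'ft_torque': array([-0.00134211,  0.01616752, -0.02396071]), 'grasp_force': 0.0, 'grip_width': 0.0911306078556236} -0.0188
```

View pics/scene0.png

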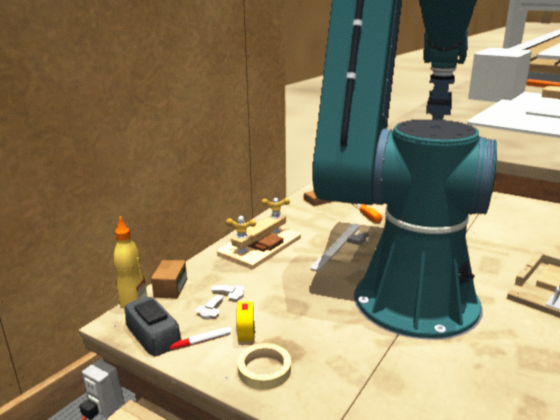

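View pics/top0.png

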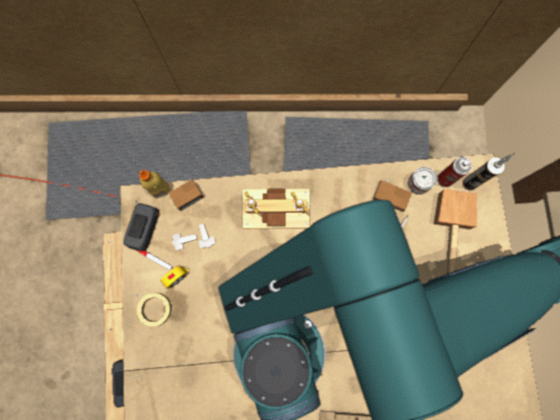

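The scene view shows the jig with its right (far) wing nut near (275,205) and the left one near (240,225). In the top view the jig is at about (276,208) and the right stud at about (304,205). I'll crop both for detail.

```bash
cat > h.py <<'E'
import numpy as np,cv2
from workcell import bot,vision
def ray(c,u,v,fish=False):
    f=210/np.tan(np.radians(c["vertical_fov"]/2)); E=np.array(c["extrinsics"])
    a=np.array([(u-c["cx"])/f,-(v-c["cy"])/f]); 
    if fish:
        r=np.hypot(*a); d=np.r_[a/max(r,1e-9)*np.sin(r),-np.cos(r)]
    else: d=np.r_[a,-1]
    d=E[:3,:3]@d; return E[:3,3],d/np.linalg.norm(d)
def plane(c,u,v,z,fish=False):
    o,d=ray(c,u,v,fish); return o+d*(z-o[2])/d[2]
def tri(rs):
    A=sum(np.eye(3)-np.outer(d,d) for o,d in rs); b=sum((np.eye(3)-np.outer(d,d))@o for o,d in rs)
    p=np.linalg.solve(A,b); return p,[np.linalg.norm((np.eye(3)-np.outer(d,d))@(p-o)) for o,d in rs]
def proj(c,p,fish=False):
    E=np.array(c["extrinsics"]); f=210/np.tan(np.radians(c["vertical_fov"]/2))
    q=E[:3,:3].T@(np.array(p)-E[:3,3]); a=np.array([q[0],-q[1]]); 
    if fish:
        r=np.hypot(*a); a=a/max(r,1e-9)*np.arctan2(r,-q[2])
    else: a=a/-q[2]
    return c["cx"]+f*a[0],c["cy"]+f*a[1]
E
python3 - <<'E'
from h import *
a=cv2.imread("pics/scene0.png")[185:265,210:310]; b=cv2.imread("pics/top0.png")[180:240,236:316]
a=cv2.resize(a,(500,400),interpolation=cv2.INTER_CUBIC);b=cv2.resize(b,(533,400),interpolation=cv2.INTER_CUBIC)[:,:300*0+533]
cv2.imwrite("pics/crop.png",cv2.resize(np.hstack([a,b]),None,fx=.77,fy=.77))
c=vision.read_camera("top")
for p in [(304,204),(248,204),(276,230)]: print(plane(c,*p,0.11))
E
```

```text
[ 0.45763544 -0.07976721  0.11      ]
[0.45791214 0.09430896 0.11      ]
[0.37606416 0.00699777 0.11      ]
```

View pics/crop.png

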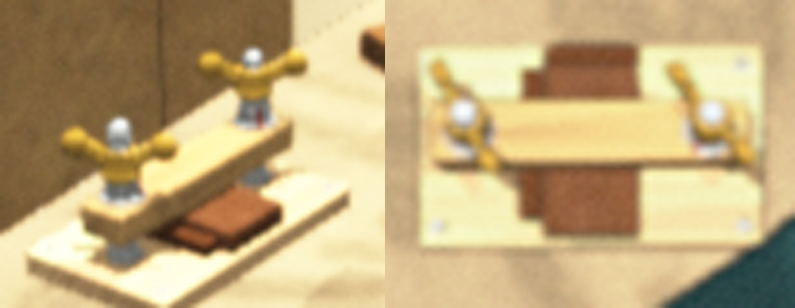

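The crop shows the right wing nut with its silver stud top at about (712,112) in the top half and (253,55) in the scene half. Its ears run from (680,75) to (748,158), about 39° from the x axis. The red mark is visible.

```bash
python3 - <<'E'
from h import *
t=vision.read_camera("top"); s=vision.read_camera("scene")
print(tri([ray(t,299.7,201.8),ray(s,275.7,199.3)]))
for u,v in [(680,75),(748,158)]:
  print(plane(t,(u-385)/5.13+236,v/5.13+180,.113))
q=bot.read_state(); R=q["tcp_rot"]
tgt=np.array([0.455,-0.07,0.24]); print(R.T@(tgt-q["tcp_pos"])*100, (tgt-q["tcp_pos"]))
E
```

```text
(array([ 0.46190688, -0.06658499,  0.11972677]), [np.float64(0.0007301122341302923), np.float64(0.0007301122341301382)])
[ 0.4869147  -0.04724488  0.113     ]
[ 0.43548635 -0.08799782  0.113     ]
[ 40.34506199 -47.81419451  -2.61229598] [0.21514543 0.5874445  0.02638055]
```

Call:
{"op": "move_arm", "data": {"increments": [{"delta_pos": [3, -3.5, -0.5], "delta_rot": [0, 0, -0.14], "claw": 0.4}, {"delta_pos": [6.4, -7.5, -1], "delta_rot": [0, 0, -0.28], "claw": 0.6}, {"delta_pos": [9.8, -11.4, -2], "delta_rot": [0, 0, -0.42], "claw": 0.6}, {"delta_pos": [13.2, -15.4, -2.7], "delta_rot": [0, 0, -0.56], "claw": 0.6}, {"delta_pos": [16.6, -19.3, -2.7], "delta_rot": [0, 0, -0.7], "claw": 0.6}, {"delta_pos": [20, -23.3, -2.7], "delta_rot": [0, 0, -0.84], "claw": 0.6}, {"delta_pos": [23.4, -27.3, -2.7], "delta_rot": [0, 0, -0.98], "claw": 0.6}, {"delta_pos": [26.8, -31.2, -2.7], "delta_rot": [0, 0, -1.12], "claw": 0.6}, {"delta_pos": [30.2, -35.2, -2.7], "delta_rot": [0, 0, -1.26], "claw": 0.6}, {"delta_pos": [33.6, -39.1, -2.7], "delta_rot": [0, 0, -1.4], "claw": 0.6}, {"delta_pos": [37, -43.1, -2.7], "delta_rot": [0, 0, -1.54], "claw": 0.6}, {"delta_pos": [39.5, -46, -2.7], "delta_rot": [0, 0, -1.68], "claw": 0.6}]}}

```text
time: 1.45
tcp_pos: [0.4495, -0.0992, 0.2412]
tcp_rot: [[-0.448, 0.894, 0.001], [0.894, 0.448, -0.0], [-0.0, 0.001, -1.0]]
wrist_force: [0.7, -1.0, -0.5]
grip_width: 0.0365
grasp_force: 0.0
```

```bash
python3 - <<'E'
from h import *
q=bot.read_state(); R=q["tcp_rot"]
print(q["joints"],q["tcp_pos"],R,q["grip_width"],q["time"])
print(R.T@(np.array([0.462,-0.067,0.24])-q["tcp_pos"])*100)
w=vision.read_camera("wrist");cv2.imwrite("pics/w1.png",w["pixels"][:,:,::-1]); print(w["vertical_fov"],np.round(w["extrinsics"],3).tolist())
print(proj(w,[.462,-.0666,.12],1))
E
```

```text
[-1.53422493e+01 -2.96509864e+00  1.25320045e+02  9.37943904e-04
  5.76015069e+01 -4.19636957e+01] [ 0.44948412 -0.09915637  0.24124332] [[-4.48085728e-01  8.93990290e-01  7.36608652e-04]
 [ 8.93990454e-01  4.48085965e-01 -1.87764419e-04]
 [-4.97923567e-04  5.74386547e-04 -9.99999711e-01]] 0.036510482092862354 1.45
[2.31399208 2.55971832 0.12464996]
65.70646984690485 [[0.894, -0.434, -0.111, 0.419], [0.448, 0.867, 0.219, -0.038], [0.002, -0.245, 0.969, 0.412], [0.0, 0.0, 0.0, 1.0]]
(np.float64(314.22879285738395), np.float64(179.16528701876385))
```

Call:
{"op": "move_arm", "data": {"increments": [{"delta_pos": [0.5, 0.5, 0], "delta_rot": [0, 0, -0.15], "claw": 0.6}, {"delta_pos": [1.2, 1.3, 0], "delta_rot": [0, 0, -0.3], "claw": 0.6}, {"delta_pos": [1.8, 2, 0], "delta_rot": [0, 0, -0.45], "claw": 0.6}, {"delta_pos": [2.3, 2.5, 0], "delta_rot": [0, 0, -0.6], "claw": 0.6}, {"delta_pos": [2.3, 2.5, 0], "delta_rot": [0, 0, -0.75], "claw": 0.6}, {"delta_pos": [2.3, 2.5, 0], "delta_rot": [0, 0, -0.9], "claw": 0.6}, {"delta_pos": [2.3, 2.5, 0], "delta_rot": [0, 0, -1.05], "claw": 0.6}, {"delta_pos": [2.3, 2.5, 0], "delta_rot": [0, 0, -1.2], "claw": 0.6}, {"delta_pos": [2.3, 2.5, 0], "delta_rot": [0, 0, -1.35], "claw": 0.6}, {"delta_pos": [2.3, 2.5, 0], "delta_rot": [0, 0, -1.5], "claw": 0.6}, {"delta_pos": [2.3, 2.5, 0], "delta_rot": [0, 0, -1.65], "claw": 0.6}, {"delta_pos": [2.3, 2.5, 0], "delta_rot": [0, 0, -1.78], "claw": 0.6}]}}

```text
time: 2.7
tcp_pos: [0.4613, -0.0695, 0.241]
tcp_rot: [[-0.781, -0.624, 0.0], [-0.624, 0.781, 0.0], [-0.0, 0.0, -1.0]]
wrist_force: [-0.1, -0.6, 0.5]
grip_width: 0.0365
grasp_force: 0.0
```

```bash
python3 - <<'E'
from h import *
q=bot.read_state(); R=q["tcp_rot"]
print(q["joints"],q["tcp_pos"],R,q["grip_width"],q["time"],q["ft_torque"])
w=vision.read_camera("wrist")["pixels"] if 0 else None
c=vision.read_camera("wrist");w=c["pixels"][:,:,::-1].copy();u,v=proj(c,[.462,-.0666,.12],1);print(u,v,np.round(c["extrinsics"],4).tolist())
a=cv2.resize(cv2.imread("pics/w1.png")[90:270,210:410],(400,360),interpolation=cv2.INTER_CUBIC)
x0,y0=int(u)-100,max(int(v)-90,0);print(x0,y0)
b=cv2.resize(w[y0:y0+180,x0:x0+200],(400,360),interpolation=cv2.INTER_CUBIC)
cv2.imwrite("pics/w12.png",np.hstack([a,b]));cv2.imwrite("pics/w2.png",w)
E
```

```text
[-1.14329122e+01 -2.24601074e+00  1.24671403e+02  1.88568046e-03
  5.75743347e+01 -1.40056535e+02] [ 0.46133689 -0.06951834  0.24095777] [[-7.81274201e-01 -6.24187971e-01  1.01732645e-05]
 [-6.24187970e-01  7.81274201e-01  2.62850687e-05]
 [-2.43549328e-05  1.41858167e-05 -1.00000000e+00]] 0.036470245666535256 2.7 [ 0.12486353 -0.13572617  0.04891179]
289.2581655304218 206.46800199151727 [[-0.6244, -0.7572, -0.1919, 0.4083], [0.7811, -0.6055, -0.1525, -0.1122], [-0.0007, -0.2451, 0.9695, 0.4112], [0.0, 0.0, 0.0, 1.0]]
189 116
```

View pics/w12.png

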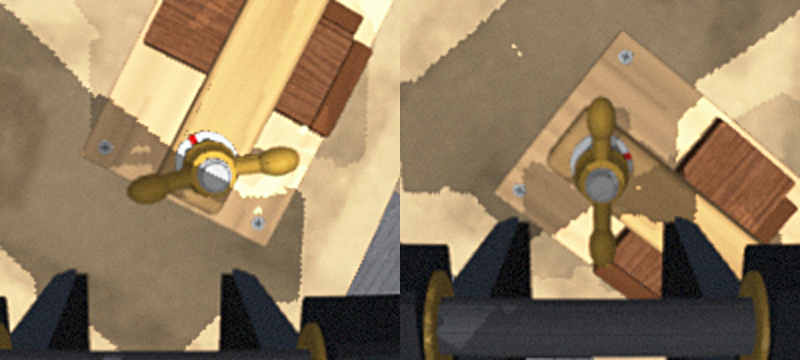

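The left half shows the stud top at (216,175), with ears at (150,188) and (279,160). The right half shows the stud top at (602,187), with ears at (600,118) and (602,247) and the red mark at (627,156).

```bash
python3 - <<'E'
from h import *
c2=vision.read_camera("wrist"); c1=dict(c2); c1["extrinsics"]=[[0.894, -0.434, -0.111, 0.419], [0.448, 0.867, 0.219, -0.038], [0.002, -0.245, 0.969, 0.412], [0,0,0,1]]
P=lambda a,b:print(np.round(tri([ray(c1,*a,True),ray(c2,*b,True)]) [0],4))
P((318,177.5),(290,209.5))
for a in [(285,184),(349.5,170)]:
  for b in [(289,175),(290,239.5)]:
    p,e=tri([ray(c1,*a,True),ray(c2,*b,True)]); print(np.round(p,4),np.round(e,4))
print(plane(c2,290,209.5,.121,True),plane(c2,302.5,194,.069,True))
q=bot.read_state();print(q["ft_torque"],q["wrist_force"])
E
```

```text
[ 0.4641 -0.0641  0.1192]
[ 0.4406 -0.0844  0.1107] [0.0002 0.0002]
[ 0.4419 -0.0694  0.2453] [0.0121 0.0121]
[ 0.4565 -0.0661  0.1578] [0.0307 0.0307]
[ 0.4878 -0.0448  0.1158] [0.0001 0.0001]
[ 0.46361299 -0.06442609  0.121     ] [ 0.45169295 -0.05622803  0.069     ]
[ 0.09116729 -0.05327074 -0.01244632] [-0.08439487 -0.45352384  0.17395588]
```

Stud axis is at (0.464, -0.064), z ≈ 0.119. The ears are at z ≈ 0.113, so the nut is about 8 mm (2 turns) above the hex nut. Next I lower the fingers coaxially around the stud, opening 36 mm, with the fingers between the ears.

Call:
{"op": "move_arm", "data": {"increments": [{"delta_pos": [-0.3, 0.1, 2], "delta_rot": [0, 0, 0], "claw": 0.6}, {"delta_pos": [-0.5, 0.2, 5], "delta_rot": [0, 0, 0], "claw": 0.6}, {"delta_pos": [-0.5, 0.2, 8], "delta_rot": [0, 0, 0], "claw": 0.6}, {"delta_pos": [-0.5, 0.2, 11], "delta_rot": [0, 0, 0], "claw": 0.6}, {"delta_pos": [-0.5, 0.2, 13], "delta_rot": [0, 0, 0], "claw": 0.6}, {"delta_pos": [-0.5, 0.2, 14], "delta_rot": [0, 0, 0], "claw": 0.6}, {"delta_pos": [-0.5, 0.2, 14.1], "delta_rot": [0, 0, 0], "claw": 0.6}]}}

```text
time: 3.5
tcp_pos: [0.4635, -0.0647, 0.0991]
tcp_rot: [[-0.786, -0.618, -0.002], [-0.618, 0.786, 0.0], [0.001, 0.001, -1.0]]
wrist_force: [-0.1, 0.1, 0.8]
grip_width: 0.0364
grasp_force: 0.0
```

Call:
{"op": "move_arm", "data": {"increments": [{"delta_pos": [0, 0, 0], "delta_rot": [0, 0, 0.12], "claw": 0.6}, {"delta_pos": [0, 0, 0], "delta_rot": [0, 0, 0.25], "claw": 0.6}, {"delta_pos": [0, 0, 0], "delta_rot": [0, 0, 0.38], "claw": 0.6}, {"delta_pos": [0, 0, 0], "delta_rot": [0, 0, 0.5], "claw": 0.6}, {"delta_pos": [0, 0, 0], "delta_rot": [0, 0, 0.62], "claw": 0.6}, {"delta_pos": [0, 0, 0], "delta_rot": [0, 0, 0.74], "claw": 0.6}, {"delta_pos": [0, 0, 0], "delta_rot": [0, 0, 0.84], "claw": 0.6}, {"delta_pos": [0, 0, 0], "delta_rot": [0, 0, 0.94], "claw": 0.6}, {"delta_pos": [0, 0, 0], "delta_rot": [0, 0, 1.04], "claw": 0.6}, {"delta_pos": [0, 0, 0], "delta_rot": [0, 0, 1.14], "claw": 0.6}, {"delta_pos": [0, 0, 0], "delta_rot": [0, 0, 1.26], "claw": 0.6}, {"delta_pos": [0, 0, 0], "delta_rot": [0, 0, 1.38], "claw": 0.6}]}}

```text
time: 4.7
tcp_pos: [0.4641, -0.0646, 0.1009]
tcp_rot: [[-0.753, 0.658, 0.0], [0.658, 0.753, 0.0], [-0.0, 0.0, -1.0]]
wrist_force: [-2.2, 3.9, -2.2]
grip_width: 0.0367
grasp_force: 3.6
```

```bash
python3 - <<'E'
from h import *
q=bot.read_state(); print(q["joints"],q["tcp_pos"],q["ft_torque"],q["wrist_force"],q["time"])
c=vision.read_camera("wrist")
cv2.imwrite("pics/w3.png",cv2.resize(c["pixels"][100:400,130:450,::-1],(640,600)))
E
```

```text
[-1.07803520e+01  1.15224421e+01  1.28306368e+02  2.50292832e-02
  4.01591103e+01 -5.96461332e+01] [ 0.46411795 -0.06457462  0.10087908] [0.62673855 0.21600832 0.15939671] [-2.18714497  3.92725912 -2.20592229] 4.7
```

View pics/w3.png

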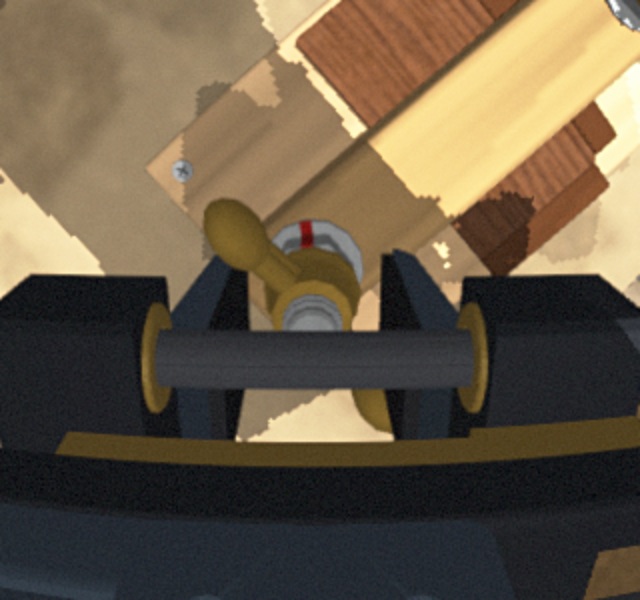

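The wrist view shows the left finger bearing on the ear at about (235,235). The red mark is at (307,235), and the torque about z is about 0.16 N m, so the nut is being driven. I'll carry on with the stroke.

Call:
{"op": "move_arm", "data": {"increments": [{"delta_pos": [0, 0, 0], "delta_rot": [0, 0, 0.14], "claw": 0.6}, {"delta_pos": [0, 0, 0], "delta_rot": [0, 0, 0.28], "claw": 0.6}, {"delta_pos": [0, 0, 0], "delta_rot": [0, 0, 0.42], "claw": 0.6}, {"delta_pos": [0, 0, 0], "delta_rot": [0, 0, 0.56], "claw": 0.6}, {"delta_pos": [0, 0, 0], "delta_rot": [0, 0, 0.7], "claw": 0.6}, {"delta_pos": [0, 0, 0], "delta_rot": [0, 0, 0.84], "claw": 0.6}, {"delta_pos": [0, 0, 0], "delta_rot": [0, 0, 0.98], "claw": 0.6}, {"delta_pos": [0, 0, 0], "delta_rot": [0, 0, 1.12], "claw": 0.6}, {"delta_pos": [0, 0, 0], "delta_rot": [0, 0, 1.26], "claw": 0.6}, {"delta_pos": [0, 0, 0], "delta_rot": [0, 0, 1.4], "claw": 0.6}, {"delta_pos": [0, 0, 0], "delta_rot": [0, 0, 1.54], "claw": 0.6}, {"delta_pos": [0, 0, 0.1], "delta_rot": [0, 0, 1.68], "claw": 0.6}]}}

```text
time: 5.95
tcp_pos: [0.4639, -0.0651, 0.0997]
tcp_rot: [[0.735, 0.679, -0.0], [0.679, -0.735, -0.001], [-0.001, 0.0, -1.0]]
wrist_force: [-5.5, -3.3, 3.5]
grip_width: 0.0365
grasp_force: 4.2
```

Call:
{"op": "move_arm", "data": {"increments": [{"delta_pos": [0, 0, 0], "delta_rot": [0, 0, 0.14], "claw": 0.6}, {"delta_pos": [0, 0, 0], "delta_rot": [0, 0, 0.28], "claw": 0.6}, {"delta_pos": [0, 0, 0], "delta_rot": [0, 0, 0.42], "claw": 0.6}, {"delta_pos": [0, 0, 0], "delta_rot": [0, 0, 0.56], "claw": 0.6}, {"delta_pos": [0, 0, 0], "delta_rot": [0, 0, 0.7], "claw": 0.6}, {"delta_pos": [0, 0, 0], "delta_rot": [0, 0, 0.84], "claw": 0.6}, {"delta_pos": [0, 0, 0], "delta_rot": [0, 0, 0.98], "claw": 0.6}, {"delta_pos": [0, 0, 0], "delta_rot": [0, 0, 1.12], "claw": 0.6}, {"delta_pos": [0, 0, 0], "delta_rot": [0, 0, 1.26], "claw": 0.6}, {"delta_pos": [0, 0, 0], "delta_rot": [0, 0, 1.4], "claw": 0.6}, {"delta_pos": [0, 0, 0], "delta_rot": [0, 0, 1.54], "claw": 0.6}, {"delta_pos": [0, 0, 0], "delta_rot": [0, 0, 1.68], "claw": 0.6}]}}

```text
time: 7.15
tcp_pos: [0.463, -0.0648, 0.0991]
tcp_rot: [[0.594, -0.804, -0.002], [-0.804, -0.594, 0.0], [-0.001, 0.002, -1.0]]
wrist_force: [-4.5, 0.5, -6.1]
grip_width: 0.0368
grasp_force: 4.6
```

```bash
cat > st.py <<'E'
from h import *
q=bot.read_state(); print(np.round(q["joints"],2),np.round(q["tcp_pos"],4),np.round(q["ft_torque"],3),np.round(q["wrist_force"],1),q["time"])
E
python3 st.py
```

```text
[-1.0810e+01  1.1680e+01  1.2838e+02 -3.0000e-02  4.0050e+01  1.3275e+02] [ 0.463  -0.0648  0.0991] [-0.014  0.98   0.154] [-4.5  0.5 -6.1] 7.15
```

Call:
{"op": "move_arm", "data": {"increments": [{"delta_pos": [0, 0, 0], "delta_rot": [0, 0, 0.14], "claw": 0.6}, {"delta_pos": [0, 0, 0], "delta_rot": [0, 0, 0.28], "claw": 0.6}, {"delta_pos": [0, 0, 0], "delta_rot": [0, 0, 0.42], "claw": 0.6}, {"delta_pos": [0, 0, 0], "delta_rot": [0, 0, 0.54], "claw": 0.6}, {"delta_pos": [0, 0, 0], "delta_rot": [0, 0, 0.66], "claw": 0.6}, {"delta_pos": [0, 0, 0], "delta_rot": [0, 0, 0.52], "claw": 0.6}, {"delta_pos": [0, 0, -0.5], "delta_rot": [0, 0, 0.38], "claw": 0.6}, {"delta_pos": [0, 0, -1.5], "delta_rot": [0, 0, 0.24], "claw": 0.6}, {"delta_pos": [0, 0, -2.5], "delta_rot": [0, 0, 0.1], "claw": 0.6}, {"delta_pos": [0, 0, -3.5], "delta_rot": [0, 0, -0.04], "claw": 0.6}, {"delta_pos": [0, 0, -4], "delta_rot": [0, 0, -0.18], "claw": 0.6}, {"delta_pos": [0, 0, -4], "delta_rot": [0, 0, -0.32], "claw": 0.6}]}}

```text
time: 8.35
tcp_pos: [0.4653, -0.0651, 0.1409]
tcp_rot: [[0.824, -0.567, 0.003], [-0.567, -0.824, -0.001], [0.003, -0.001, -1.0]]
wrist_force: [0.4, 0.1, -0.7]
grip_width: 0.0367
grasp_force: 0.0
```

Call:
{"op": "move_arm", "data": {"increments": [{"delta_pos": [0, 0, 0], "delta_rot": [0, 0, -0.15], "claw": 0.6}, {"delta_pos": [0, 0, 0], "delta_rot": [0, 0, -0.3], "claw": 0.6}, {"delta_pos": [0, 0, 0], "delta_rot": [0, 0, -0.45], "claw": 0.6}, {"delta_pos": [0, 0, 0], "delta_rot": [0, 0, -0.6], "claw": 0.6}, {"delta_pos": [0, 0, 0], "delta_rot": [0, 0, -0.75], "claw": 0.6}, {"delta_pos": [0, 0, 0], "delta_rot": [0, 0, -0.9], "claw": 0.6}, {"delta_pos": [0, 0, 0], "delta_rot": [0, 0, -1.05], "claw": 0.6}, {"delta_pos": [0, 0, 0], "delta_rot": [0, 0, -1.2], "claw": 0.6}, {"delta_pos": [0, 0, 0], "delta_rot": [0, 0, -1.35], "claw": 0.6}, {"delta_pos": [0, 0, 0], "delta_rot": [0, 0, -1.5], "claw": 0.6}, {"delta_pos": [0, 0, 0], "delta_rot": [0, 0, -1.65], "claw": 0.6}, {"delta_pos": [0, 0, 0], "delta_rot": [0, 0, -1.8], "claw": 0.6}]}}

```text
time: 9.55
tcp_pos: [0.4648, -0.065, 0.1401]
tcp_rot: [[0.365, 0.931, 0.002], [0.931, -0.365, -0.0], [0.0, 0.002, -1.0]]
wrist_force: [-0.5, 0.8, 1.0]
grip_width: 0.0366
grasp_force: 0.0
```

```bash
python3 st.py
```

```text
[-1.0800e+01  7.2700e+00  1.2763e+02 -1.0000e-02  4.4990e+01  1.0610e+01] [ 0.4648 -0.065   0.1401] [-0.062 -0.112  0.077] [-0.5  0.8  1. ] 9.55
```

Call:
{"op": "move_arm", "data": {"increments": [{"delta_pos": [0, 0, 0], "delta_rot": [0, 0, -0.15], "claw": 0.6}, {"delta_pos": [0, 0, 0], "delta_rot": [0, 0, -0.3], "claw": 0.6}, {"delta_pos": [0, 0, 0], "delta_rot": [0, 0, -0.45], "claw": 0.6}, {"delta_pos": [0, 0, 0], "delta_rot": [0, 0, -0.6], "claw": 0.6}, {"delta_pos": [0, 0, 0.5], "delta_rot": [0, 0, -0.68], "claw": 0.6}, {"delta_pos": [0, 0, 2.5], "delta_rot": [0, 0, -0.7], "claw": 0.6}, {"delta_pos": [0, 0, 3.8], "delta_rot": [0, 0, -0.7], "claw": 0.6}, {"delta_pos": [0, 0, 4.2], "delta_rot": [0, 0, -0.62], "claw": 0.6}, {"delta_pos": [0, 0, 4.2], "delta_rot": [0, 0, -0.5], "claw": 0.6}, {"delta_pos": [0, 0, 4.2], "delta_rot": [0, 0, -0.36], "claw": 0.6}, {"delta_pos": [0, 0, 4.2], "delta_rot": [0, 0, -0.22], "claw": 0.6}, {"delta_pos": [0, 0, 4.2], "delta_rot": [0, 0, -0.08], "claw": 0.6}]}}

```text
time: 10.75
tcp_pos: [0.464, -0.0651, 0.0971]
tcp_rot: [[0.302, 0.953, -0.0], [0.953, -0.302, -0.001], [-0.001, -0.0, -1.0]]
wrist_force: [-1.8, -3.6, -2.9]
grip_width: 0.0364
grasp_force: 3.8
```

Call:
{"op": "move_arm", "data": {"increments": [{"delta_pos": [0, 0, 0], "delta_rot": [0, 0, 0.14], "claw": 0.6}, {"delta_pos": [0, 0, 0], "delta_rot": [0, 0, 0.28], "claw": 0.6}, {"delta_pos": [0, 0, 0], "delta_rot": [0, 0, 0.42], "claw": 0.6}, {"delta_pos": [0, 0, 0], "delta_rot": [0, 0, 0.56], "claw": 0.6}, {"delta_pos": [0, 0, 0], "delta_rot": [0, 0, 0.7], "claw": 0.6}, {"delta_pos": [0, 0, 0], "delta_rot": [0, 0, 0.84], "claw": 0.6}, {"delta_pos": [0, 0, 0], "delta_rot": [0, 0, 0.98], "claw": 0.6}, {"delta_pos": [0, 0, 0], "delta_rot": [0, 0, 1.12], "claw": 0.6}, {"delta_pos": [0, 0, 0], "delta_rot": [0, 0, 1.26], "claw": 0.6}, {"delta_pos": [0, 0, 0], "delta_rot": [0, 0, 1.4], "claw": 0.6}, {"delta_pos": [0, 0, 0], "delta_rot": [0, 0, 1.54], "claw": 0.6}, {"delta_pos": [0, 0, 0], "delta_rot": [0, 0, 1.68], "claw": 0.6}]}}

```text
time: 11.95
tcp_pos: [0.4631, -0.0649, 0.0966]
tcp_rot: [[0.915, -0.404, -0.002], [-0.404, -0.915, -0.0], [-0.002, 0.001, -1.0]]
wrist_force: [-3.5, -2.4, -6.0]
grip_width: 0.0366
grasp_force: 4.4
```

```bash
python3 st.py
```

```text
[-1.0810e+01  1.1980e+01  1.2840e+02 -4.0000e-02  3.9750e+01  1.0303e+02] [ 0.4631 -0.0649  0.0966] [-0.337  0.659  0.22 ] [-3.5 -2.4 -6. ] 11.95
```

Call:
{"op": "move_arm", "data": {"increments": [{"delta_pos": [0, 0, 0], "delta_rot": [0, 0, 0.14], "claw": 0.6}, {"delta_pos": [0, 0, 0], "delta_rot": [0, 0, 0.28], "claw": 0.6}, {"delta_pos": [0, 0, 0], "delta_rot": [0, 0, 0.42], "claw": 0.6}, {"delta_pos": [0, 0, 0], "delta_rot": [0, 0, 0.56], "claw": 0.6}, {"delta_pos": [0, 0, 0], "delta_rot": [0, 0, 0.7], "claw": 0.6}, {"delta_pos": [0, 0, 0], "delta_rot": [0, 0, 0.84], "claw": 0.6}, {"delta_pos": [0, 0, 0], "delta_rot": [0, 0, 0.98], "claw": 0.6}, {"delta_pos": [0, 0, 0], "delta_rot": [0, 0, 1.1], "claw": 0.6}, {"delta_pos": [0, 0, 0], "delta_rot": [0, 0, 1.18], "claw": 0.6}, {"delta_pos": [0, 0, 0], "delta_rot": [0, 0, 1.06], "claw": 0.6}, {"delta_pos": [0, 0, -0.5], "delta_rot": [0, 0, 0.92], "claw": 0.6}, {"delta_pos": [0, 0, -1.5], "delta_rot": [0, 0, 0.77], "claw": 0.6}]}}

```text
time: 13.15
tcp_pos: [0.4639, -0.0648, 0.112]
tcp_rot: [[0.386, -0.923, -0.001], [-0.923, -0.386, 0.0], [-0.0, 0.001, -1.0]]
wrist_force: [0.2, -0.0, 0.1]
grip_width: 0.0368
grasp_force: 0.0
```

Call:
{"op": "move_arm", "data": {"increments": [{"delta_pos": [0, 0, -1], "delta_rot": [0, 0, -0.15], "claw": 0.6}, {"delta_pos": [0, 0, -2], "delta_rot": [0, 0, -0.3], "claw": 0.6}, {"delta_pos": [0, 0, -2.7], "delta_rot": [0, 0, -0.45], "claw": 0.6}, {"delta_pos": [0, 0, -2.7], "delta_rot": [0, 0, -0.6], "claw": 0.6}, {"delta_pos": [0, 0, -2.7], "delta_rot": [0, 0, -0.75], "claw": 0.6}, {"delta_pos": [0, 0, -2.7], "delta_rot": [0, 0, -0.9], "claw": 0.6}, {"delta_pos": [0, 0, -2.7], "delta_rot": [0, 0, -1.05], "claw": 0.6}, {"delta_pos": [0, 0, -2.7], "delta_rot": [0, 0, -1.2], "claw": 0.6}, {"delta_pos": [0, 0, -2.7], "delta_rot": [0, 0, -1.35], "claw": 0.6}, {"delta_pos": [0, 0, -2.7], "delta_rot": [0, 0, -1.5], "claw": 0.6}, {"delta_pos": [0, 0, -2.7], "delta_rot": [0, 0, -1.65], "claw": 0.6}, {"delta_pos": [0, 0, -2.7], "delta_rot": [0, 0, -1.8], "claw": 0.6}]}}

```text
time: 14.35
tcp_pos: [0.4644, -0.0649, 0.1394]
tcp_rot: [[0.811, 0.586, 0.001], [0.586, -0.811, -0.0], [0.0, 0.0, -1.0]]
wrist_force: [-0.7, -0.3, 0.8]
grip_width: 0.0364
grasp_force: 0.0
```

```bash
python3 st.py
```

```text
[-1.0800e+01  7.3400e+00  1.2765e+02 -1.0000e-02  4.4970e+01  4.3350e+01] [ 0.4644 -0.0649  0.1394] [0.086 0.001 0.065] [-0.7 -0.3  0.8] 14.35
```

Call:
{"op": "move_arm", "data": {"increments": [{"delta_pos": [0, 0, 0], "delta_rot": [0, 0, -0.15], "claw": 0.6}, {"delta_pos": [0, 0, 0], "delta_rot": [0, 0, -0.3], "claw": 0.6}, {"delta_pos": [0, 0, 0], "delta_rot": [0, 0, -0.45], "claw": 0.6}, {"delta_pos": [0, 0, 0], "delta_rot": [0, 0, -0.6], "claw": 0.6}, {"delta_pos": [0, 0, 0], "delta_rot": [0, 0, -0.75], "claw": 0.6}, {"delta_pos": [0, 0, 0], "delta_rot": [0, 0, -0.9], "claw": 0.6}, {"delta_pos": [0, 0, 0], "delta_rot": [0, 0, -1.05], "claw": 0.6}, {"delta_pos": [0, 0, 0], "delta_rot": [0, 0, -1.18], "claw": 0.6}, {"delta_pos": [0, 0, 0.7], "delta_rot": [0, 0, -1.24], "claw": 0.6}, {"delta_pos": [0, 0, 2.5], "delta_rot": [0, 0, -1.24], "claw": 0.6}, {"delta_pos": [0, 0, 3.9], "delta_rot": [0, 0, -1.24], "claw": 0.6}, {"delta_pos": [0, 0, 4.2], "delta_rot": [0, 0, -1.16], "claw": 0.6}]}}

```text
time: 15.55
tcp_pos: [0.4636, -0.0647, 0.096]
tcp_rot: [[-0.207, 0.978, -0.001], [0.978, 0.207, 0.0], [0.0, -0.001, -1.0]]
wrist_force: [-0.1, -0.3, 0.7]
grip_width: 0.0367
grasp_force: 0.0
```

Call:
{"op": "move_arm", "data": {"increments": [{"delta_pos": [0, 0, 0], "delta_rot": [0, 0, 0.12], "claw": 0.6}, {"delta_pos": [0, 0, 0], "delta_rot": [0, 0, 0.25], "claw": 0.6}, {"delta_pos": [0, 0, 0], "delta_rot": [0, 0, 0.38], "claw": 0.6}, {"delta_pos": [0, 0, 0], "delta_rot": [0, 0, 0.5], "claw": 0.6}, {"delta_pos": [0, 0, 0], "delta_rot": [0, 0, 0.62], "claw": 0.6}, {"delta_pos": [0, 0, 0], "delta_rot": [0, 0, 0.74], "claw": 0.6}, {"delta_pos": [0, 0, 0], "delta_rot": [0, 0, 0.86], "claw": 0.6}, {"delta_pos": [0, 0, 0], "delta_rot": [0, 0, 0.98], "claw": 0.6}, {"delta_pos": [0, 0, 0], "delta_rot": [0, 0, 1.1], "claw": 0.6}, {"delta_pos": [0, 0, 0], "delta_rot": [0, 0, 1.22], "claw": 0.6}, {"delta_pos": [0, 0, 0], "delta_rot": [0, 0, 1.34], "claw": 0.6}, {"delta_pos": [0, 0, 0], "delta_rot": [0, 0, 1.46], "claw": 0.6}]}}

```text
time: 16.75
tcp_pos: [0.4634, -0.0651, 0.0967]
tcp_rot: [[0.951, 0.31, -0.002], [0.31, -0.951, -0.0], [-0.002, -0.0, -1.0]]
wrist_force: [-1.7, -3.9, -4.1]
grip_width: 0.0367
grasp_force: 4.5
```

```bash
python3 st.py; python3 - <<'E'
from h import *
a=[]
for n,x,y in (("scene",225,175),("wrist",200,180)):
  c=vision.read_camera(n); a.append(cv2.resize(c["pixels"][y:y+100 if n=="scene" else y+160,x:x+100 if n=="scene" else x+160,::-1],(400,400),interpolation=cv2.INTER_CUBIC))
cv2.imwrite("pics/w4.png",np.hstack(a))
E
```

```text
[-1.0820e+01  1.1970e+01  1.2838e+02 -6.0000e-02  3.9730e+01  6.1160e+01] [ 0.4634 -0.0651  0.0967] [-0.877  0.487  0.225] [-1.7 -3.9 -4.1] 16.75
```

View pics/w4.png

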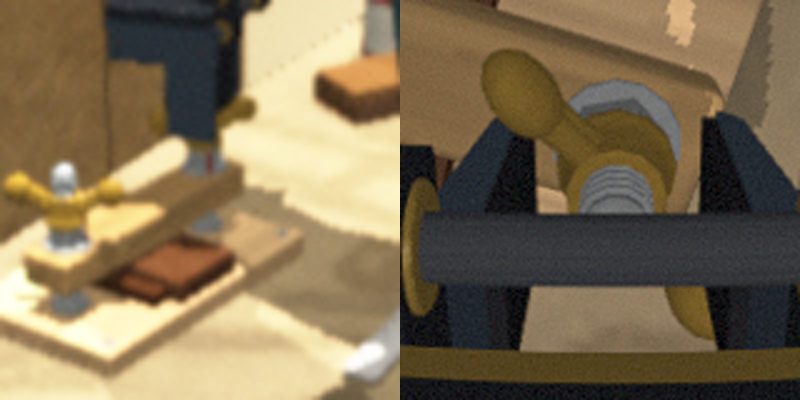

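The scene half shows the right nut still clear of the hex nut. The wrist half shows the finger on the ear at about (520,95). The nut has turned about 510° of the estimated 720° or more, so I'll advance in moderation and then in small checked steps.

Call:
{"op": "move_arm", "data": {"increments": [{"delta_pos": [0, 0, 0], "delta_rot": [0, 0, 0.13], "claw": 0.6}, {"delta_pos": [0, 0, 0], "delta_rot": [0, 0, 0.27], "claw": 0.6}, {"delta_pos": [0, 0, 0], "delta_rot": [0, 0, 0.41], "claw": 0.6}, {"delta_pos": [0, 0, 0], "delta_rot": [0, 0, 0.55], "claw": 0.6}, {"delta_pos": [0, 0, 0], "delta_rot": [0, 0, 0.69], "claw": 0.6}, {"delta_pos": [0, 0, 0], "delta_rot": [0, 0, 0.82], "claw": 0.6}, {"delta_pos": [0, 0, 0], "delta_rot": [0, 0, 0.9], "claw": 0.6}, {"delta_pos": [0, 0, 0], "delta_rot": [0, 0, 0.9], "claw": 0.6}]}}

```text
time: 17.65
tcp_pos: [0.4634, -0.0648, 0.0967]
tcp_rot: [[0.836, -0.548, -0.001], [-0.548, -0.836, 0.0], [-0.001, 0.001, -1.0]]
wrist_force: [-2.0, -0.1, -1.8]
grip_width: 0.0366
grasp_force: 1.9
```

```bash
python3 st.py; python3 - <<'E'
from h import *
# refine initial ear heights by brass mask centroids in the two saved wrist views (right nut)
c2=vision.read_camera("wrist");
for n,box in (("w1",(250,150,380,210)),("w2",(260,150,320,260))):
  im=cv2.imread(f"pics/{n}.png"); hsv=cv2.cvtColor(im,cv2.COLOR_BGR2HSV)
  m=cv2.inRange(hsv,(17,140,60),(30,255,215)); m[:box[1]]=0;m[box[3]:]=0;m[:,:box[0]]=0;m[:,box[2]:]=0
  m=cv2.morphologyEx(m,cv2.MORPH_OPEN,np.ones((8,8),np.uint8)) 
  k,l,s,cc=cv2.connectedComponentsWithStats(m); print(n,s[1:].tolist(),np.round(cc[1:],1).tolist())
E
```

```text
[-1.0800e+01  1.1980e+01  1.2838e+02 -1.0000e-02  3.9730e+01  1.1246e+02] [ 0.4634 -0.0648  0.0967] [0.12  0.484 0.079] [-2.  -0.1 -1.8] 17.65
w1 [[277, 176, 32, 16, 328]] [[291.2, 183.3]]
w2 [[284, 168, 16, 33, 395], [287, 219, 8, 9, 72], [286, 232, 12, 17, 183]] [[290.7, 184.4], [290.5, 223.0], [291.2, 240.0]]
```

Still only drag torque. I'll ratchet back now and remeasure the ears from two wrist views on the way.

Call:
{"op": "move_arm", "data": {"increments": [{"delta_pos": [0, 0, 0], "delta_rot": [0, 0, -0.12], "claw": 0.6}, {"delta_pos": [0, 0, -0.5], "delta_rot": [0, 0, -0.26], "claw": 0.6}, {"delta_pos": [0, 0, -1.5], "delta_rot": [0, 0, -0.4], "claw": 0.6}, {"delta_pos": [0, 0, -3], "delta_rot": [0, 0, -0.55], "claw": 0.6}, {"delta_pos": [0, 0, -5], "delta_rot": [0, 0, -0.7], "claw": 0.6}, {"delta_pos": [0, 0, -7], "delta_rot": [0, 0, -0.85], "claw": 0.6}, {"delta_pos": [0, 0, -9], "delta_rot": [0, 0, -1], "claw": 0.6}, {"delta_pos": [0, 0, -11], "delta_rot": [0, 0, -1.15], "claw": 0.6}, {"delta_pos": [0, 0, -13], "delta_rot": [0, 0, -1.3], "claw": 0.6}, {"delta_pos": [0, 0, -14], "delta_rot": [0, 0, -1.45], "claw": 0.6}, {"delta_pos": [0, 0, -14.4], "delta_rot": [0, 0, -1.6], "claw": 0.6}, {"delta_pos": [0, 0, -14.4], "delta_rot": [0, 0, -1.7], "claw": 0.6}]}}

```text
time: 18.9
tcp_pos: [0.4651, -0.0649, 0.2424]
tcp_rot: [[0.427, 0.904, 0.003], [0.904, -0.427, -0.0], [0.001, 0.003, -1.0]]
wrist_force: [-0.1, 0.3, 0.6]
grip_width: 0.0363
grasp_force: 0.0
```

```bash
cat > sv.py <<'E'
import sys
from h import *
c=vision.read_camera("wrist"); n=sys.argv[1]
np.savez(f"{n}.npz",**{k:np.array(v) for k,v in c.items()}); print(proj(c,[.464,-.0645,.121],1))
E
python3 sv.py a
```

```text
(np.float64(284.3707082961031), np.float64(205.43011253740966))
```

Call:
{"op": "move_arm", "data": {"increments": [{"delta_pos": [0, 0, 0], "delta_rot": [0, 0, -0.15], "claw": 0.6}, {"delta_pos": [0, 0, 0], "delta_rot": [0, 0, -0.3], "claw": 0.6}, {"delta_pos": [0, 0, 0], "delta_rot": [0, 0, -0.45], "claw": 0.6}, {"delta_pos": [0, 0, 0], "delta_rot": [0, 0, -0.6], "claw": 0.6}, {"delta_pos": [0, 0, 0], "delta_rot": [0, 0, -0.75], "claw": 0.6}, {"delta_pos": [0, 0, 0], "delta_rot": [0, 0, -0.9], "claw": 0.6}, {"delta_pos": [0, 0, 0], "delta_rot": [0, 0, -1.05], "claw": 0.6}, {"delta_pos": [0, 0, 0], "delta_rot": [0, 0, -1.2], "claw": 0.6}, {"delta_pos": [0, 0, 0], "delta_rot": [0, 0, -1.35], "claw": 0.6}, {"delta_pos": [0, 0, 0], "delta_rot": [0, 0, -1.5], "claw": 0.6}, {"delta_pos": [0, 0, 0], "delta_rot": [0, 0, -1.64], "claw": 0.6}, {"delta_pos": [0, 0, 0], "delta_rot": [0, 0, -1.7], "claw": 0.6}]}}

```text
time: 20.15
tcp_pos: [0.4645, -0.0648, 0.2413]
tcp_rot: [[-0.95, 0.311, 0.001], [0.311, 0.95, -0.0], [-0.001, 0.0, -1.0]]
wrist_force: [-1.0, -0.2, 0.9]
grip_width: 0.0366
grasp_force: 0.0
```

```bash
python3 st.py; python3 sv.py b; python3 - <<'E'
from h import *
o=[]
for n in "ab":
  d=dict(np.load(n+".npz")); u,v=proj(d,[.464,-.0645,.115],1); x,y=int(u)-50,int(v)-50; print(n,x,y)
  o.append(cv2.resize(d["pixels"][y:y+100,x:x+100,::-1],(400,400),interpolation=cv2.INTER_CUBIC))
cv2.imwrite("pics/w5.png",np.hstack(o))
E
```

```text
[-1.0790e+01 -2.0400e+00  1.2443e+02  1.0000e-02  5.7550e+01 -8.2690e+01] [ 0.4645 -0.0648  0.2413] [ 0.102 -0.156 -0.017] [-1.  -0.2  0.9] 20.15
(np.float64(286.4488788685627), np.float64(203.3487029114584))
a 234 153
b 236 151
```

View pics/w5.png

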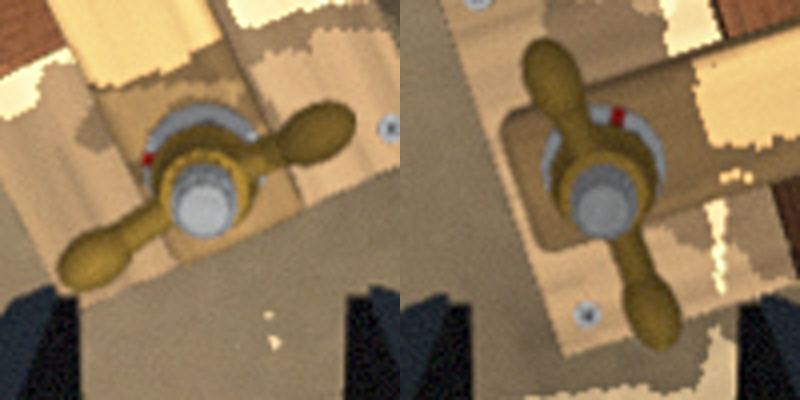

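The left half shows the ears at (95,258) and (318,132), the stud top at (204,208) and the mark at (149,159). The right half shows the ears at (553,72) and (652,312), the stud at (603,208) and the mark at (617,117).

```bash
python3 - <<'E'
from h import *
A=dict(np.load("a.npz"));B=dict(np.load("b.npz"))
P=lambda a,b:tri([ray(A,234+a[0]/4,153+a[1]/4,True),ray(B,236+b[0]/4,151+b[1]/4,True)])
for n,a,b in [("stud",(204,208),(203,208)),("earR",(318,132),(252,312)),("earL",(95,258),(153,72)),("mark",(149,159),(217,117))]:
  p,e=P(a,b);print(n,np.round(p,4),np.round(e,4))
E
```

```text
stud [ 0.4644 -0.0646  0.1189] [0.0003 0.0003]
earR [ 0.4958 -0.0621  0.1063] [0.0002 0.0002]
earL [ 0.4327 -0.0672  0.1032] [0.0009 0.0009]
mark [ 0.4522 -0.0564  0.072 ] [0.0001 0.0001]
```

Call:
{"op": "move_arm", "data": {"increments": [{"delta_pos": [0, 0, 3], "delta_rot": [0, 0, 0], "claw": 0.6}, {"delta_pos": [0, 0, 6.5], "delta_rot": [0, 0, 0], "claw": 0.6}, {"delta_pos": [0, 0, 10], "delta_rot": [0, 0, 0], "claw": 0.6}, {"delta_pos": [0, 0, 13], "delta_rot": [0, 0, 0], "claw": 0.6}, {"delta_pos": [0, 0, 14.4], "delta_rot": [0, 0, 0], "claw": 0.6}, {"delta_pos": [0, 0, 14.5], "delta_rot": [0, 0, 0.05], "claw": 0.6}, {"delta_pos": [0, 0, 14.5], "delta_rot": [0, 0, 0.16], "claw": 0.6}, {"delta_pos": [0, 0, 14.5], "delta_rot": [0, 0, 0.26], "claw": 0.6}, {"delta_pos": [0, 0, 14.5], "delta_rot": [0, 0, 0.33], "claw": 0.6}, {"delta_pos": [0, 0, 14.5], "delta_rot": [0, 0, 0.37], "claw": 0.6}]}}

```text
time: 21.2
tcp_pos: [0.4643, -0.0646, 0.096]
tcp_rot: [[-0.767, 0.641, 0.0], [0.641, 0.767, 0.0], [0.0, 0.0, -1.0]]
wrist_force: [0.8, 3.5, -2.7]
grip_width: 0.0365
grasp_force: 3.5
```

```bash
python3 st.py
```

```text
[-1.0780e+01  1.2090e+01  1.2834e+02  4.0000e-02  3.9550e+01 -6.0930e+01] [ 0.4643 -0.0646  0.096 ] [ 0.674 -0.171  0.165] [ 0.8  3.5 -2.7] 21.2
```

Call:
{"op": "move_arm", "data": {"increments": [{"delta_pos": [0, 0, 0], "delta_rot": [0, 0, 0.08], "claw": 0.6}, {"delta_pos": [0, 0, 0], "delta_rot": [0, 0, 0.16], "claw": 0.6}]}}

```text
time: 21.4
tcp_pos: [0.4643, -0.0646, 0.096]
tcp_rot: [[-0.655, 0.755, 0.0], [0.755, 0.655, 0.0], [-0.0, 0.0, -1.0]]
wrist_force: [1.0, 2.4, -4.5]
grip_width: 0.0365
grasp_force: 3.6
```

```bash
python3 st.py
```

```text
[-1.0780e+01  1.2100e+01  1.2835e+02  3.0000e-02  3.9540e+01 -5.1740e+01] [ 0.4643 -0.0646  0.096 ] [ 0.323 -0.167  0.148] [ 1.   2.4 -4.5] 21.4
```

Call:
{"op": "move_arm", "data": {"increments": [{"delta_pos": [0, 0, 0], "delta_rot": [0, 0, 0.08], "claw": 0.6}, {"delta_pos": [0, 0, 0], "delta_rot": [0, 0, 0.16], "claw": 0.6}]}}

```text
time: 21.6
tcp_pos: [0.4643, -0.0647, 0.0959]
tcp_rot: [[-0.526, 0.85, 0.0], [0.85, 0.526, 0.0], [-0.0, 0.0, -1.0]]
wrist_force: [0.7, 1.0, -5.3]
grip_width: 0.0362
grasp_force: 3.6
```

Call:
{"op": "move_arm", "data": {"increments": [{"delta_pos": [0, 0, 0], "delta_rot": [0, 0, 0.08], "claw": 0.6}, {"delta_pos": [0, 0, 0], "delta_rot": [0, 0, 0.16], "claw": 0.6}]}}

```text
time: 21.8
tcp_pos: [0.4643, -0.0648, 0.0959]
tcp_rot: [[-0.384, 0.923, 0.0], [0.923, 0.384, -0.0], [-0.0, 0.0, -1.0]]
wrist_force: [0.2, -0.8, -5.1]
grip_width: 0.0363
grasp_force: 3.7
```

Call:
{"op": "move_arm", "data": {"increments": [{"delta_pos": [0, 0, 0], "delta_rot": [0, 0, 0.08], "claw": 0.6}, {"delta_pos": [0, 0, 0], "delta_rot": [0, 0, 0.16], "claw": 0.6}]}}

```text
time: 22.0
tcp_pos: [0.4643, -0.0649, 0.0959]
tcp_rot: [[-0.232, 0.973, 0.0], [0.973, 0.232, -0.0], [-0.0, 0.0, -1.0]]
wrist_force: [0.8, -1.4, -5.5]
grip_width: 0.0363
grasp_force: 3.8
```

Call:
{"op": "move_arm", "data": {"increments": [{"delta_pos": [0, 0, 0], "delta_rot": [0, 0, 0.08], "claw": 0.6}, {"delta_pos": [0, 0, 0], "delta_rot": [0, 0, 0.16], "claw": 0.6}]}}

```text
time: 22.2
tcp_pos: [0.4642, -0.0649, 0.0959]
tcp_rot: [[-0.075, 0.997, 0.0], [0.997, 0.075, -0.0], [-0.0, 0.0, -1.0]]
wrist_force: [0.1, -3.2, -5.9]
grip_width: 0.0364
grasp_force: 3.9
```

Call:
{"op": "move_arm", "data": {"increments": [{"delta_pos": [0, 0, 0], "delta_rot": [0, 0, 0.08], "claw": 0.6}, {"delta_pos": [0, 0, 0], "delta_rot": [0, 0, 0.16], "claw": 0.6}]}}

```text
time: 22.4
tcp_pos: [0.4641, -0.065, 0.0958]
tcp_rot: [[0.085, 0.996, 0.0], [0.996, -0.085, -0.0], [-0.0, 0.0, -1.0]]
wrist_force: [0.2, -4.6, -5.7]
grip_width: 0.0369
grasp_force: 4.1
```

Call:
{"op": "move_arm", "data": {"increments": [{"delta_pos": [0, 0, 0], "delta_rot": [0, 0, 0.08], "claw": 0.6}, {"delta_pos": [0, 0, 0], "delta_rot": [0, 0, 0.16], "claw": 0.6}]}}

```text
time: 22.6
tcp_pos: [0.4641, -0.0651, 0.0958]
tcp_rot: [[0.243, 0.97, -0.0], [0.97, -0.243, -0.001], [-0.001, 0.0, -1.0]]
wrist_force: [-1.8, -4.6, -6.2]
grip_width: 0.0365
grasp_force: 4.2
```

```bash
python3 st.py
```

```text
[-1.0810e+01  1.2110e+01  1.2836e+02 -5.0000e-02  3.9540e+01  3.2700e+00] [ 0.4641 -0.0651  0.0958] [-0.935  0.04   0.233] [-1.8 -4.6 -6.2] 22.6
```

Call:
{"op": "move_arm", "data": {"increments": [{"delta_pos": [0, 0, 0], "delta_rot": [0, 0, 0.08], "claw": 0.6}, {"delta_pos": [0, 0, 0], "delta_rot": [0, 0, 0.16], "claw": 0.6}]}}

```text
time: 22.8
tcp_pos: [0.464, -0.0651, 0.0958]
tcp_rot: [[0.394, 0.919, -0.0], [0.919, -0.394, -0.001], [-0.001, 0.0, -1.0]]
wrist_force: [-1.3, -6.6, -6.2]
grip_width: 0.0367
grasp_force: 4.4
```

Call:
{"op": "move_arm", "data": {"increments": [{"delta_pos": [0, 0, 0], "delta_rot": [0, 0, 0.08], "claw": 0.6}, {"delta_pos": [0, 0, 0], "delta_rot": [0, 0, 0.16], "claw": 0.6}]}}

```text
time: 23.0
tcp_pos: [0.4638, -0.0651, 0.0957]
tcp_rot: [[0.535, 0.845, -0.001], [0.845, -0.535, -0.001], [-0.001, -0.0, -1.0]]
wrist_force: [-1.4, -6.5, -6.4]
grip_width: 0.0365
grasp_force: 4.6
```

```bash
python3 st.py
```

```text
[-1.0820e+01  1.2110e+01  1.2837e+02 -6.0000e-02  3.9550e+01  2.1600e+01] [ 0.4638 -0.0651  0.0957] [-1.199  0.3    0.177] [-1.4 -6.5 -6.4] 23.0
```

Call:
{"op": "move_arm", "data": {"increments": [{"delta_pos": [0, 0, 0], "delta_rot": [0, 0, 0.08], "claw": 0.6}, {"delta_pos": [0, 0, 0], "delta_rot": [0, 0, 0.16], "claw": 0.6}]}}

```text
time: 23.2
tcp_pos: [0.4637, -0.0651, 0.0957]
tcp_rot: [[0.663, 0.748, -0.001], [0.748, -0.663, -0.001], [-0.001, -0.0, -1.0]]
wrist_force: [-3.1, -6.2, -5.9]
grip_width: 0.0364
grasp_force: 4.7
```

Call:
{"op": "move_arm", "data": {"increments": [{"delta_pos": [0, 0, 0], "delta_rot": [0, 0, 0.08], "claw": 0.6}, {"delta_pos": [0, 0, 0], "delta_rot": [0, 0, 0.16], "claw": 0.6}]}}

```text
time: 23.4
tcp_pos: [0.4636, -0.0651, 0.0956]
tcp_rot: [[0.774, 0.633, -0.001], [0.633, -0.774, -0.001], [-0.001, -0.0, -1.0]]
wrist_force: [-2.8, -5.9, -6.3]
grip_width: 0.0364
grasp_force: 4.8
```

Call:
{"op": "move_arm", "data": {"increments": [{"delta_pos": [0, 0, 0], "delta_rot": [0, 0, 0.08], "claw": 0.6}, {"delta_pos": [0, 0, 0], "delta_rot": [0, 0, 0.16], "claw": 0.6}]}}

```text
time: 23.6
tcp_pos: [0.4635, -0.0651, 0.0956]
tcp_rot: [[0.865, 0.502, -0.001], [0.502, -0.865, -0.001], [-0.001, -0.0, -1.0]]
wrist_force: [-3.6, -6.6, -6.0]
grip_width: 0.0363
grasp_force: 4.8
```

```bash
python3 st.py
```

```text
[-1.0820e+01  1.2110e+01  1.2839e+02 -7.0000e-02  3.9570e+01  4.9100e+01] [ 0.4635 -0.0651  0.0956] [-1.274  0.603  0.164] [-3.6 -6.6 -6. ] 23.6
```

Call:
{"op": "move_arm", "data": {"increments": [{"delta_pos": [0, 0, 0], "delta_rot": [0, 0, 0.08], "claw": 0.6}, {"delta_pos": [0, 0, 0], "delta_rot": [0, 0, 0.16], "claw": 0.6}]}}

```text
time: 23.8
tcp_pos: [0.4634, -0.065, 0.0955]
tcp_rot: [[0.934, 0.358, -0.002], [0.358, -0.934, -0.0], [-0.002, -0.0, -1.0]]
wrist_force: [-2.9, -5.3, -5.8]
grip_width: 0.0365
grasp_force: 4.9
```

Call:
{"op": "move_arm", "data": {"increments": [{"delta_pos": [0, 0, 0], "delta_rot": [0, 0, 0.08], "claw": 0.6}, {"delta_pos": [0, 0, 0], "delta_rot": [0, 0, 0.16], "claw": 0.6}]}}

```text
time: 24.0
tcp_pos: [0.4632, -0.065, 0.0955]
tcp_rot: [[0.979, 0.204, -0.002], [0.204, -0.979, -0.0], [-0.002, 0.0, -1.0]]
wrist_force: [-4.6, -6.3, -6.3]
grip_width: 0.0369
grasp_force: 9.4
```

```bash
python3 st.py
```

```text
[-1.082e+01  1.211e+01  1.284e+02 -7.000e-02  3.958e+01  6.743e+01] [ 0.4632 -0.065   0.0955] [-1.098  0.749  0.398] [-4.6 -6.3 -6.3] 24.0
```

Call:
{"op": "move_arm", "data": {"increments": [{"delta_pos": [0, 0, 0], "delta_rot": [0, 0, 0], "claw": 0.6}]}}

```text
time: 24.1
tcp_pos: [0.4633, -0.065, 0.0955]
tcp_rot: [[0.979, 0.205, -0.002], [0.205, -0.979, -0.0], [-0.002, 0.0, -1.0]]
wrist_force: [-4.3, -5.6, -6.0]
grip_width: 0.0363
grasp_force: 5.8
```

```bash
python3 st.py
```

```text
[-1.082e+01  1.211e+01  1.284e+02 -6.000e-02  3.958e+01  6.741e+01] [ 0.4633 -0.065   0.0955] [-1.052  0.639  0.194] [-4.3 -5.6 -6. ] 24.1
```

Call:
{"op": "move_arm", "data": {"increments": [{"delta_pos": [0, 0, 0], "delta_rot": [0, 0, 0.015], "claw": 0.6}]}}

```text
time: 24.2
tcp_pos: [0.4632, -0.065, 0.0955]
tcp_rot: [[0.981, 0.193, -0.002], [0.193, -0.981, -0.0], [-0.002, 0.0, -1.0]]
wrist_force: [-3.4, -5.3, -6.1]
grip_width: 0.0363
grasp_force: 8.8
```

```bash
python3 st.py
```

```text
[-1.082e+01  1.211e+01  1.284e+02 -7.000e-02  3.958e+01  6.812e+01] [ 0.4632 -0.065   0.0955] [-1.031  0.688  0.395] [-3.4 -5.3 -6.1] 24.2
```

Call:
{"op": "move_arm", "data": {"increments": [{"delta_pos": [0, 0, 0], "delta_rot": [0, 0, 0.012], "claw": 0.6}]}}

```text
time: 24.3
tcp_pos: [0.4633, -0.065, 0.0955]
tcp_rot: [[0.984, 0.181, -0.002], [0.181, -0.984, -0.0], [-0.002, 0.0, -1.0]]
wrist_force: [-3.8, -5.4, -6.4]
grip_width: 0.0364
grasp_force: 9.3
```

```bash
python3 st.py
```

```text
[-1.082e+01  1.211e+01  1.284e+02 -7.000e-02  3.958e+01  6.882e+01] [ 0.4633 -0.065   0.0955] [-1.063  0.705  0.43 ] [-3.8 -5.4 -6.4] 24.3
```

Torque has peaked at about 0.43 N m, so I back off and lift clear.

Call:
{"op": "move_arm", "data": {"increments": [{"delta_pos": [0, 0, 0], "delta_rot": [0, 0, -0.1], "claw": 0.6}, {"delta_pos": [0, 0, 0], "delta_rot": [0, 0, -0.24], "claw": 0.6}, {"delta_pos": [0, 0, 0], "delta_rot": [0, 0, -0.38], "claw": 0.6}, {"delta_pos": [0, 0, -0.5], "delta_rot": [0, 0, -0.5], "claw": 0.6}, {"delta_pos": [0, 0, -2], "delta_rot": [0, 0, -0.6], "claw": 0.6}, {"delta_pos": [0, 0, -5], "delta_rot": [0, 0, -0.7], "claw": 0.6}, {"delta_pos": [0, 0, -9], "delta_rot": [0, 0, -0.8], "claw": 0.6}, {"delta_pos": [0, 0, -13], "delta_rot": [0, 0, -0.9], "claw": 0.6}, {"delta_pos": [0, 0, -14.5], "delta_rot": [0, 0, -1], "claw": 0.6}, {"delta_pos": [0, 0, -14.5], "delta_rot": [0, 0, -1.1], "claw": 0.6}, {"delta_pos": [0, 0, -14.5], "delta_rot": [0, 0, -1.1], "claw": 0.6}]}}

```text
time: 25.4
tcp_pos: [0.4646, -0.0648, 0.2418]
tcp_rot: [[0.284, 0.959, 0.002], [0.959, -0.284, -0.0], [0.0, 0.002, -1.0]]
wrist_force: [0.7, 0.3, 0.4]
grip_width: 0.0367
grasp_force: 0.0
```

```bash
python3 st.py; python3 sv.py e; python3 - <<'E'
from h import *
d=dict(np.load("e.npz")); u,v=proj(d,[.464,-.0645,.1],1); x,y=int(u)-50,int(v)-50; print(x,y)
s=vision.read_camera("scene")["pixels"][185:265,215:295,::-1]
cv2.imwrite("pics/w6.png",np.hstack([cv2.resize(i,(400,400),interpolation=cv2.INTER_CUBIC) for i in (d["pixels"][y:y+100,x:x+100,::-1],s)]))
E
```

```text
[-1.0790e+01 -2.0900e+00  1.2443e+02  1.0000e-02  5.7550e+01  5.6700e+00] [ 0.4646 -0.0648  0.2418] [-0.026 -0.026 -0.025] [0.7 0.3 0.4] 25.4
(np.float64(284.95835791296474), np.float64(205.08255505219105))
235 150
```

View pics/w6.png

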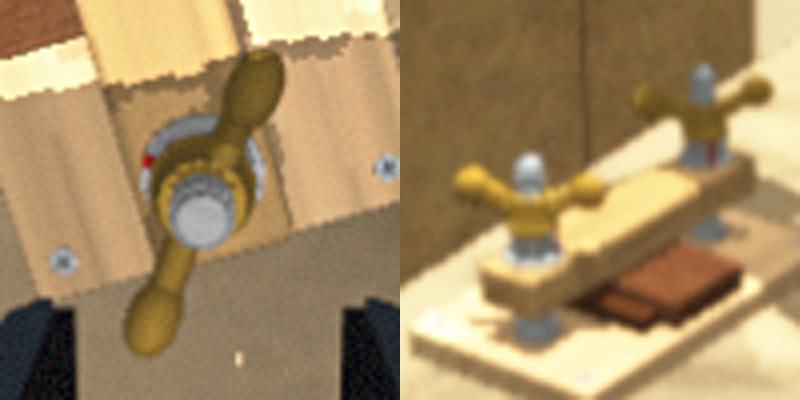

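The left half shows the red mark at (150,161). The scene half shows the right wing nut seated, looking like the finished left one. I'll check the mark's angle and hand in.

```bash
python3 - <<'E'
from h import *
A=dict(np.load("a.npz"));E=dict(np.load("e.npz"))
p=plane(A,234+149/4,153+159/4,.069,True);r=plane(E,235+150/4,150+161/4,.069,True)
c=np.array([.4644,-.0646]);an=lambda v:np.degrees(np.arctan2(*(v[:2]-c)[::-1]))
print(p,r,an(p),an(r))
if abs(an(p)-an(r))<8: print(bot.finish_job())
E
```

```text
[ 0.45182525 -0.05676839  0.069     ] [ 0.45221835 -0.0567217   0.069     ] 148.08517135948637 147.1078433641839
the job is handed in; nothing more can be done
None
```

I ran the wing nut down onto the hex nut and tightened it to about 0.43 N m. The red mark did not move (within about 1°, the measuring error), only the wing nut was touched, and the job is handed in after about 25 s.

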